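# Inspect under the rocker cover through the oil filler neck

### The arm

A 7-joint arm with a two-finger parallel gripper is mounted at the origin on the work surface. World frame = base frame: x ahead of the robot, y to its left, z up, the work surface at z = 0. Lengths are in m, angles in rad, forces in N, time in s.
With the tool pointing down it reaches from about 0.4 to 0.85 m from the base axis. Payload 4.4 kg.
Tool frame: the origin (TCP) lies at the very end of the fingers, on their centre line; the grasp point (between the pads) lies 19 mm behind it (ctrl.tcp_to_grasp is the distance from the TCP to the grasp point, in m); z points along the fingers, x is the direction in which the jaws open and shut, and the axes are right-handed (so a half turn about z gives the same grasp; the last joint's range is limited). The gripper opens to 94 mm and grips with 3 to 60 N. Pads are 16 mm wide; open, the fingers measure 119 mm over their backs; the gripper's body (75 mm by 177 mm) begins 78 mm behind the grasp point.
Start: joints at [-1.366, 0.628, 0.038, 1.517, -0.027, 0.996, -0.02], TCP at [0.174, 0.626, 0.205] pointing down, gripper open.
Joint ranges: [-3.06, 3.06], [-0.37, 2.12], [-1.25, 1.32], [0.18, 2.47], [-1.1, 4.24], [0.23, 1.98], [-2.94, 2.94]. Speed limits (rad/s): [2.57, 2.57, 3.14, 3.14, 3.14, 3.14, 3.14].

### API

Orientations are given as a unit quaternion [w, x, y, z].
In Python, from cell import ctrl gives the robot as it stands.
- The arm moves only by the tool move_arm, never from a script. Its argument "targets" is a list of rows, each a list of 7 numbers: the shift along the tool's x, y, z in cm, then the turn, a rotation vector about the tool's x, y, z in degrees, then the opening in per cent of the stroke, from 0 (shut) to 100 (fully open). In form: [[dx, dy, dz, wx, wy, wz, gripper], ...]. A call has 1 to 20 rows; each row is the pose to reach, as a shift and turn from the pose commanded when the call began, along the tool's axes at that moment; what a row does not reach only later rows make up. A row lasts 1/10 s, in which the tool goes at most 50 mm and 8.59 degrees, less where a joint would pass 70% of its speed; a pose out of reach is approached as far as the arm can. A call with a gripper value outside its range is refused whole. The fingers move at their own pace and stop on an object; "force" is the grip in N (left out, the last holds). Time passes only in rows, so rows that repeat a pose let the fingers close. It gives the time, the measured TCP pose, the force and the opening at its end, in the units of the state.
- ctrl.read_state(): the state, without advancing time (a new reading comes with each control period).
- ctrl.camera(name): name is "side" or "top" or "wrist"; returns the picture (480x640x3 uint8, red, green, blue); there is no depth.
- ctrl.calibration(name): a dict with "fov_y" (degrees; the focal length in pixels is half the picture's height over the tangent of half this angle, whatever the lens; pixels are square), "cx", "cy" (the principal point, pixels), "k1" (the pictures are not rectified: a ray, as slopes to the right and down, at radius r is drawn at 1 + k1 r^2 times it, then the intrinsics apply), "R" (3x3) and "t" (3): a world point X has camera coordinates R X + t; the wrist camera has in their place "hand_eye" (4x4, takes a point from camera to tool coordinates, whose origin is the TCP and whose axes are the tool frame's). Camera axes: x right, y down, z forward; pixel columns grow to the right and rows downward; lengths in m; the calibration is good to about 2 mm. A picture is of the moment at which its call begins: read the wrist's pose just before it. calibration takes no time and is no camera call.
- ctrl.hand_in(): hands the job in, once; it reports no verdict.
The state is a dict: "t": time; "joint_positions": joint angles; "qd": joint speeds; "effort": joint torques, N m; "tool_pos": TCP position; "eef_rot": TCP orientation; "force": force on the tool from outside, world axes, zero at the start; "moment": the same for the moment, N m; "width": finger opening in m.
Only numpy, scipy, OpenCV 4.12 (cv2) and the standard library are available. Lean on these libraries where they do the work, as an engineer would, in place of code of your own. Each camera call takes 0.05 s, during which the arm holds its last target. There are 200 camera calls.

### The job

Check the rockers for sludge: twist the oil filler cap on the red rocker cover anticlockwise until it unlocks, flip it right back past upright on its hinge, then take the orange inspection scope out of the tool rack and lower its rod straight down the middle of the open filler neck until the yellow ring on the rod is level with the mouth. Do not let the scope touch the engine or cap anywhere (a smeared lens is useless), and leave the other things on the bench and in the rack as they are. Finish while still holding the scope there, upright, centred and steady.

Things in the scene. Friction and masses are not known exactly. Their poses are not given: they have to be found in the camera images.
- engine: Cylinder head under a red rocker cover, 320 (x) x 160 (y) mm, cover top 100 mm above the bench, fixed. Origin under its centre at bench height, z up, x along its length. The filler neck stands on the centre line, 30 mm to the -x side. The cap's hinge pin is parallel to x, 40 mm to the +y side of the neck's axis: the cap flips over towards +y
- bore (a point): Centre of the filler neck's mouth, 120 mm above the bench. Axes as the engine's; the bore is vertical, 32 mm in diameter, its straight wall 78 mm deep below the mouth, rockers 90 mm below the mouth. Neck outside diameter 47 mm (54 mm over its bayonet flange)
- pin (a point): Centre of the cap's hinge pin, 112 mm above the bench; axes as the engine's (hinge line = x)
- cap_grip (a point): On the filler cap's axis, in its yellow grip bar (46 long, 12 thick, 30 mm tall), 8 mm below the bar's top and 22 mm above the black 58 mm disc. 150 mm above the bench when shut. z = cap axis, outwards; the frame turns and flips with the cap. The bar lies +0.171 rad (anticlockwise from above) from this frame's x. At joint 0 this x is the engine's x; at the stop the bar is along the engine's y
- cap (a joint): Turn of the cap about its own axis, rad: 0 = fully locked, grows anticlockwise seen from above, stop at 1.40. Bayonet tabs hold the cap down until about 1.05; it stays where it is left (friction 0.10 N m) and starts between 0 and 0.15
- cap_hinge (a joint): Flip of the cap on its hinge, rad: 0 = shut on the neck, 1.57 = upright, stop at 1.90. Stiff enough to stay where it is left (0.09 N m). Upright, the cap reaches 181 mm above the bench and stands 38 to 86 mm from the bore axis on its +y side
- scope_grip (a point): Centre of the inspection scope's orange handle, 30 (x) x 26 (y) x 66 mm tall, z up. A steel rod, 10 mm across, 130 mm long, hangs from the middle of its underside; tip 163 mm below this point. 0.14 kg. It starts upright in one of the rack's three 16 mm holes, handle resting on the top plate 150 mm above the bench, tip 20 mm above the bench
- scope_tip (a point): Middle of the lower end (lens) of the scope's rod; z along the rod, upwards
- scope_ring (a point): Middle of the 6 mm wide yellow ring on the scope's rod, on the rod's axis, 60 mm above the tip and 103 mm below the handle's centre
- rack: Blue tool rack, fixed: top plate 250 (x) x 62 (y) x 8 mm on two end legs, upper face 150 mm above the bench, three holes on its long centre line at x = -75, 0 and 75 mm. Origin under its centre at bench height. Holds the scope, the screwdriver and the pick-up tool, in any order
- driver_grip (a point): Centre of the round red handle of a screwdriver hanging in the rack, 30 mm across, 72 mm tall, top 222 mm above the bench; leave alone
- magnet_grip (a point): Centre of the round blue handle of a magnetic pick-up tool hanging in the rack, 30 mm across its shoulder, 68 mm tall, top 218 mm above the bench; leave alone
- spanner: Spanner 190 mm long lying flat at the right; leave alone
- jug: Red fluid jug 85 x 130 x 205 mm at the left of the bench; origin under its centre; leave alone
- spray: Spray can, 66 mm across, 190 mm tall, at the right; origin under its centre; leave alone
- brake_disc: Brake disc lying flat, 250 mm across, 46 mm high, at the right; origin under its centre; leave alone
- tray: Steel tray 150 x 110 x 35 mm with three sockets, at the left; origin under its centre; leave alone
Things that resemble listed ones, but are neither listed nor needed, are in the scene too. Leave any turquoise look-alike of the part that bears scope_grip alone.

How it is judged:
By the outcome, as a careful person would: the job done as asked, in the order asked, and still so for the second after the job is handed in, while the arm keeps its last pose, push and grip.
It also fails if it takes over 72 s, if anything falls off the work surface, if the arm or the gripper's body presses on something with over 40 N, if the wrist force passes 120 N, or if a joint passes its speed limit or range.

## Working session

There is one attempt and no reset: what is moved stays moved. The work goes in short steps, Python scripts to look and compute and a tool call to move; the robot and the scene stay as the last step left them, time stands still between calls to the robot, and variables do not carry over. Pictures are saved under pics/ and viewed, about 8 in all and at most 12, crops included, and the job is handed in when it is done.

Besides the shell and the picture viewer there is one more tool, called as a command line: name --pt "numbers of a row" for each row, then --argument value for the rest. move_arm: Moves the arm, as the interface text tells. Its arguments: {"type":"object","properties":{"targets":{"type":"array"},"force":{"type":"number"}},"required":["targets"]}

```bash
mkdir -p pics; ls
python3 - <<'E'
from cell import ctrl
import cv2,numpy as np
s=ctrl.read_state();print({k:np.round(v,3) for k,v in s.items()}, ctrl.tcp_to_grasp)
for n in("side","top","wrist"):
    print(n,ctrl.calibration(n))
    im=ctrl.camera(n);cv2.imwrite(f"pics/{n}0.png",im[:,:,::-1])
E
```

```text
pics
{'t': np.float64(0.0), 'joint_positions': array([-1.366,  0.629,  0.038,  1.518, -0.027,  0.996, -0.02 ]), 'qd': array([ 0.001,  0.001,  0.001, -0.001, -0.002, -0.001,  0.   ]), 'effort': array([ 0.0000e+00, -5.4971e+01,  1.1430e+00, -1.8664e+01, -5.2000e-02,
        2.4000e-02,  0.0000e+00]), 'tool_pos': array([0.174, 0.626, 0.205]), 'eef_rot': array([ 0.001,  0.796,  0.605, -0.001]), 'force': array([ 0.378, -0.316,  0.237]), 'moment': array([0.032, 0.014, 0.034]), 'width': np.float64(0.094)} 0.0188
side {'fov_y': 57.265993747694694, 'cx': 318.947890863867, 'cy': 243.3973321891423, 'k1': -0.10565551183661777, 'R': array([[ 0.99896826, -0.04412111,  0.01075876],
       [-0.02049601, -0.64942073, -0.76015303],
       [ 0.04052576,  0.75914823, -0.64965501]]), 't': array([-0.53097475,  0.06910632,  1.2791252 ])}
top {'fov_y': 46.20785893502583, 'cx': 327.59184708256026, 'cy': 238.8373821956472, 'k1': -0.04222486232144326, 'R': array([[ 0.01903449, -0.99980321, -0.00558824],
       [-0.98586991, -0.01783827, -0.16656027],
       [ 0.16642781,  0.00867967, -0.98601544]]), 't': array([-0.06195818,  0.52925077,  1.7144787 ])}
wrist {'fov_y': 65.67343246640539, 'cx': 317.7135695656687, 'cy': 245.4325980612634, 'k1': -0.03992972716896525, 'hand_eye': array([[ 9.99999724e-01,  6.98743445e-04, -2.51495628e-04,
        -8.32112049e-04],
       [-6.02333370e-04,  9.61248572e-01,  2.75682463e-01,
        -7.92289203e-02],
       [ 4.34381128e-04, -2.75682236e-01,  9.61248728e-01,
        -1.79283798e-01],
       [ 0.00000000e+00,  0.00000000e+00,  0.00000000e+00,
         1.00000000e+00]])}
```

View pics/top0.png

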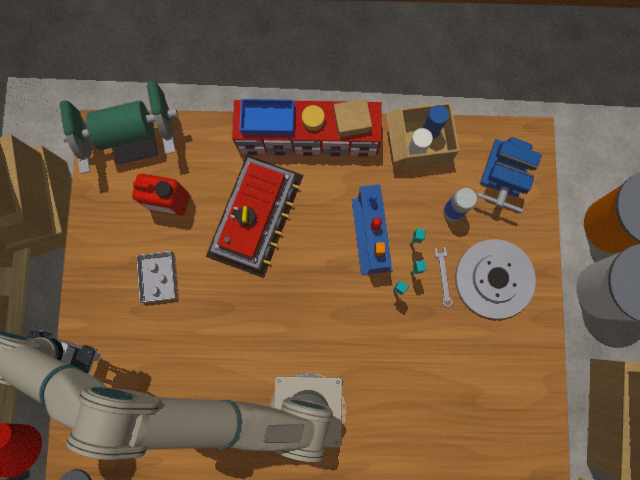

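View pics/side0.png

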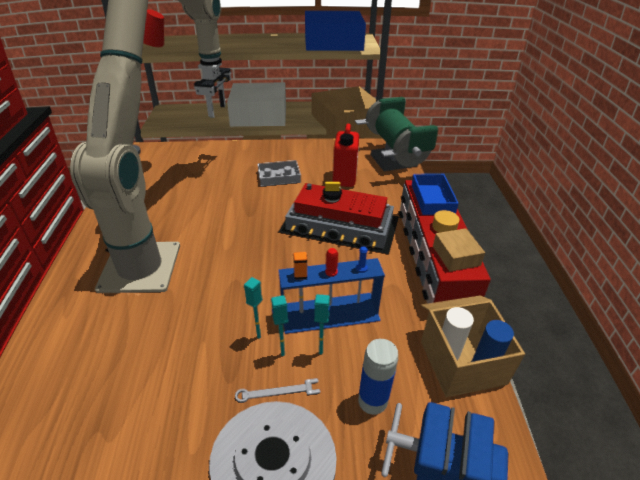

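The top view shows the red engine with its cap near (244,215). The blue rack holds the orange scope at (380,248), red driver at (376,224) and blue pick-up at (373,200). Turquoise look-alikes stand free at (419,235), (420,266) and (401,287). The orange handle in the rack is the one that fits. I'll confirm it in a crop and measure.

```bash
cat > h.py <<'E'
from cell import ctrl
import cv2,numpy as np
from scipy.spatial.transform import Rotation as Ro
def tool():
    s=ctrl.read_state();q=s["eef_rot"];return Ro.from_quat([q[1],q[2],q[3],q[0]]).as_matrix(),np.array(s["tool_pos"])
def cam(n,pose=None):
    c=ctrl.calibration(n);f=240/np.tan(np.radians(c["fov_y"]/2))
    K=np.array([[f,0,c["cx"]],[0,f,c["cy"]],[0,0,1]]);D=np.array([c["k1"],0,0,0,0.])
    if n=="wrist":
        Rt,pt=pose;H=c["hand_eye"];Rw=Rt@H[:3,:3];tw=Rt@H[:3,3]+pt;R=Rw.T;t=-R@tw
    else:R,t=np.array(c["R"]),np.array(c["t"])
    return K,D,R,t
def ray(C,px):
    K,D,R,t=C;u=cv2.undistortPoints(np.array(px,float).reshape(-1,1,2),K,D).reshape(-1,2)
    d=np.c_[u,np.ones(len(u))]@R;return -R.T@t,d
def onz(C,px,z):
    o,d=ray(C,px);return o+d*((z-o[2])/d[:,2])[:,None]
def proj(C,X):
    K,D,R,t=C;return cv2.projectPoints(np.array(X,float).reshape(-1,3),cv2.Rodrigues(R)[0],t,K,D)[0].reshape(-1,2)
def tri(Cs,pxs):
    A=np.zeros((3,3));b=np.zeros(3)
    for C,p in zip(Cs,pxs):
        o,d=ray(C,p);d=d[0]/np.linalg.norm(d[0]);M=np.eye(3)-np.outer(d,d);A+=M;b+=M@o
    return np.linalg.solve(A,b)
def mask(im,lo,hi,roi):
    x0,y0,x1,y1=roi;h=cv2.cvtColor(im,cv2.COLOR_RGB2HSV);m=np.zeros(im.shape[:2],np.uint8)
    m[y0:y1,x0:x1]=cv2.inRange(h,lo,hi)[y0:y1,x0:x1];return m
def big(m):
    c=max(cv2.findContours(m,cv2.RETR_EXTERNAL,cv2.CHAIN_APPROX_NONE)[0],key=cv2.contourArea);return c
def cen(m):
    ys,xs=np.nonzero(m);return xs.mean(),ys.mean(),len(xs)
E
python3 - <<'E'
from h import *
T=cv2.imread("pics/top0.png")[:,:,::-1].copy();S=cv2.imread("pics/side0.png")[:,:,::-1].copy()
CT,CS=cam("top"),cam("side")
for nm,lo,hi,rt,rs in (("yel",(24,150,120),(34,255,255),(225,195,265,235),(315,175,350,200)),("or",(8,180,120),(20,255,255),(370,238,392,262),(290,250,310,280))):
    mt,ms=mask(T,lo,hi,rt),mask(S,lo,hi,rs)
    a,b=cen(mt),cen(ms);print(nm,a,b,tri([CT,CS],[a[:2],b[:2]]),onz(CT,a[:2],.158 if nm=="yel" else .216))
    print(cv2.minAreaRect(big(mt)))
red=mask(T,(0,180,80),(6,255,255),(205,150,305,275));r=cv2.minAreaRect(big(red));print("red",r);print(onz(CT,cv2.boxPoints(r),.1))
blu=mask(T,(105,150,60),(125,255,255),(350,180,395,280));r=cv2.minAreaRect(big(blu));print("blue",r);print(onz(CT,cv2.boxPoints(r),.15))
a=cv2.resize(T[150:280,200:310],None,fx=3.6,fy=3.6,interpolation=2);b=cv2.resize(T[170:300,345:455],None,fx=3.6,fy=3.6,interpolation=2)
cv2.imwrite("pics/crop1.png",np.hstack([a,b])[:,:,::-1])
E
```

```text
yel (np.float64(244.01694915254237), np.float64(213.61016949152543), 59) (np.float64(329.3333333333333), np.float64(182.0), 3) [0.57590657 0.19395508 0.15932673] [[0.58207768 0.19472989 0.158     ]]
((243.99996948242188, 213.49996948242188), (3.8183767795562744, 15.132086753845215), 8.130102157592773)
or (np.float64(380.0), np.float64(247.5), 90) (np.float64(299.5820895522388), np.float64(255.76119402985074), 134) [ 0.47776821 -0.20171454  0.21364006] [[ 0.47930562 -0.20128406  0.216     ]]
((380.0, 247.5), (9.0, 8.0), 90.0)
red ((250.8448028564453, 209.63792419433594), (37.6961555480957, 89.69084167480469), 21.801410675048828)
[[0.49811233 0.2829497  0.1       ]
 [0.76165082 0.1929927  0.1       ]
 [0.7184379  0.08272302 0.1       ]
 [0.45737299 0.17490265 0.1       ]]
blue ((370.9384765625, 229.0076904296875), (86.32816314697266, 30.38850975036621), 82.87498474121094)
[[ 0.6671948  -0.11844339  0.15      ]
 [ 0.68041891 -0.20830393  0.15      ]
 [ 0.42404523 -0.24026245  0.15      ]
 [ 0.41146174 -0.15267031  0.15      ]]
```

View pics/crop1.png

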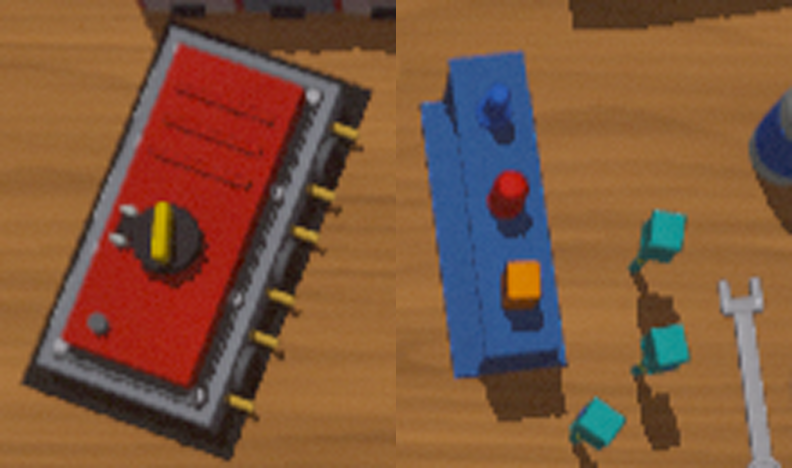

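The crop confirms it: the only orange handle hangs in the near-end hole of the rack (crop ~(522,283)). The turquoise ones stand loose. The hinge lugs are on the image-left side, so engine +y is left and the engine yaw is about -19°. I'll compute the hover over the cap next.

```bash
cat >> h.py <<'E'
def row(p,h,tilt=None):
    """row (cm,deg) for TCP world p, tool pointing down, tool x heading h deg; from the measured pose"""
    R,p0=tool();c,s=np.cos(np.radians(h)),np.sin(np.radians(h))
    G=np.array([[c,s,0],[s,-c,0],[0,0,-1.]])
    return np.round(np.r_[R.T@(np.array(p)-p0)*100,np.degrees(Ro.from_matrix(R.T@G).as_rotvec())],2)
E
python3 -c "
from h import *
print(row([.174,.626,.26],74.5),row([.579,.194,.25],85))"
```

```text
[ 0.01  0.02 -5.52  0.    0.08 -0.02] [-3.077e+01  5.060e+01 -4.480e+00 -1.000e-02  8.000e-02 -1.052e+01]
```

move_arm --pt "0 0 -4.5 0 0 0 100" --pt "-30.8 50.6 -4.5 0 0 -10.5 60" --pt "-30.8 50.6 -4.5 0 0 -10.5 60" --pt "-30.8 50.6 -4.5 0 0 -10.5 60" --pt "-30.8 50.6 -4.5 0 0 -10.5 60" --pt "-30.8 50.6 -4.5 0 0 -10.5 60" --pt "-30.8 50.6 -4.5 0 0 -10.5 60" --pt "-30.8 50.6 -4.5 0 0 -10.5 60" --pt "-30.8 50.6 -4.5 0 0 -10.5 60" --pt "-30.8 50.6 -4.5 0 0 -10.5 60" --pt "-30.8 50.6 -4.5 0 0 -10.5 60" --pt "-30.8 50.6 -4.5 0 0 -10.5 60" --pt "-30.8 50.6 -4.5 0 0 -10.5 60" --pt "-30.8 50.6 -4.5 0 0 -10.5 60" --pt "-30.8 50.6 -4.5 0 0 -10.5 60" --pt "-30.8 50.6 -4.5 0 0 -10.5 60" --pt "-30.8 50.6 -4.5 0 0 -10.5 60" --pt "-30.8 50.6 -4.5 0 0 -10.5 60" --pt "-30.8 50.6 -4.5 0 0 -10.5 60"

```text
t: 2.05
tool_pos: [0.5785, 0.1951, 0.2506]
eef_rot: [-0.0, 0.737, 0.676, 0.0]
force: [0.2, -0.2, -0.1]
width: 0.0566
```

Run:
```python
from h import *
P=tool();im=ctrl.camera("wrist");cv2.imwrite("pics/w1.png",im[:,:,::-1]);C=cam("wrist",P);np.save("pose1.npy",np.c_[P[0],P[1]])
m=mask(im,(24,130,80),(34,255,255),(0,0,640,480));c=big(m);r=cv2.minAreaRect(c);print(r)
b=onz(C,cv2.boxPoints(r),.158);print(b,b.mean(0))
print("joints",np.round(ctrl.read_state()["joint_positions"],2))
red=mask(im,(0,170,60),(7,255,255),(0,0,640,480));print(cv2.minAreaRect(big(red)))
```

```text
((318.4944763183594, 248.89501953125), (56.50074768066406, 15.50485610961914), 86.98721313476562)
[[0.55758846 0.18949151 0.158     ]
 [0.55795564 0.20106083 0.158     ]
 [0.60289516 0.19977119 0.158     ]
 [0.60254052 0.18768368 0.158     ]] [0.58024495 0.1945018  0.158     ]
joints [-0.4   0.53  0.05  1.58 -0.03  1.04  1.14]
((312.4704284667969, 248.14382934570312), (134.24952697753906, 282.29827880859375), 14.995077133178711)
```

View pics/w1.png

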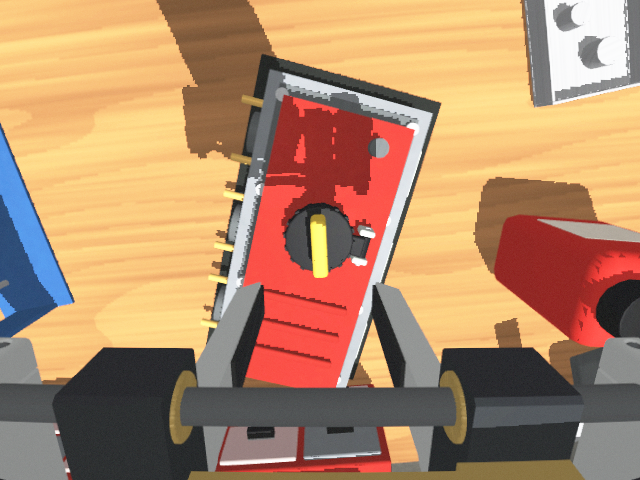

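The wrist view shows the yellow bar at (318,247), heading about -2°. The disc is black, with the hinge lugs at right (365,245) on engine +y, and the jug lies further right. The bar centre is (0.580, 0.1945), in agreement with the top view. I'll descend and grip.

```bash
python3 -c "
from h import *
print(row([.580,.1945,.132],88))
im=cv2.imread('pics/w1.png')[:,:,::-1].copy();A=np.load('pose1.npy');C=cam('wrist',(A[:,:3],A[:,3]))
r=cv2.minAreaRect(big(mask(im,(0,170,60),(7,255,255),(0,0,640,480))));b=onz(C,cv2.boxPoints(r),.1);print(b)
for i in range(4):
  d=b[(i+1)%4]-b[i];print(np.linalg.norm(d),np.degrees(np.arctan2(d[1],d[0])))
h=cv2.cvtColor(im,cv2.COLOR_RGB2GRAY);m=np.zeros_like(h);m[195:280,280:352]=(h<75)[195:280,280:352]*255
y=mask(im,(20,100,60),(38,255,255),(280,195,352,280));m|=y;(x,yy),rr=cv2.minEnclosingCircle(big(cv2.morphologyEx(m,cv2.MORPH_OPEN,np.ones((5,5)))));print(x,yy,rr,onz(C,[(x,yy)],.128))
"
```

```text
[-3.000e-02  1.400e-01  1.186e+01  0.000e+00 -1.000e-02 -2.950e+00]
[[0.7137272  0.0725525  0.1       ]
 [0.460957   0.1760688  0.1       ]
 [0.49783092 0.28313291 0.1       ]
 [0.76716087 0.2023712  0.1       ]]
0.2731453739912361 157.72955934790184
0.1132360740802127 70.99579780333212
0.28117801664164704 -16.691970138623272
0.1403853634683248 -112.37217715171177
321.86920166015625 237.47682189941406 40.115779876708984 [[0.57890836 0.19749212 0.128     ]]
```

move_arm --pt "0 0.1 5 0 0 -3 40" --pt "0 0.1 9 0 0 -3 40" --pt "0 0.1 10.5 0 0 -3 40" --pt "0 0.1 11.5 0 0 -3 40" --pt "0 0.1 11.9 0 0 -3 40" --pt "0 0.1 11.9 0 0 -3 40" --pt "0 0.1 11.9 0 0 -3 0" --pt "0 0.1 11.9 0 0 -3 0" --pt "0 0.1 11.9 0 0 -3 0" --pt "0 0.1 11.9 0 0 -3 0" --pt "0 0.1 11.9 0 0 -3 0" --pt "0 0.1 11.9 0 0 -3 0" --force 25

```text
t: 3.3
tool_pos: [0.5806, 0.1957, 0.1322]
eef_rot: [-0.0, 0.719, 0.695, 0.001]
force: [0.2, 5.2, 2.6]
width: 0.012
```

```bash
python3 -c "
from h import *
s=ctrl.read_state();print(s['force'],s['moment'],s['width'],tool())"
```

```text
[0.209844   5.19773399 2.57689767] [ 1.06147023 -0.03769801 -0.01299097] 0.011987543105283507 (array([[ 0.03443089,  0.99940574,  0.0016399 ],
       [ 0.99940448, -0.0344345 ,  0.0022246 ],
       [ 0.00227975,  0.00156233, -0.99999618]]), array([0.58057245, 0.19573377, 0.13215186]))
```

move_arm --pt "0.1 0 0 0 0 -5 0" --pt "0.1 0 0 0 0 -10 0" --pt "0.1 0 0 0 0 -16 0" --pt "0.1 0 0 0 0 -22 0" --pt "0.1 0 0 0 0 -28 0" --pt "0.1 0 0 0 0 -34 0" --pt "0.1 0 0 0 0 -40 0" --pt "0.1 0 0 0 0 -46 0" --pt "0.1 0 0 0 0 -52 0" --pt "0.1 0 0 0 0 -58 0" --pt "0.1 0 0 0 0 -63 0" --pt "0.1 0 0 0 0 -67 0" --pt "0.1 0 0 0 0 -70 0" --pt "0.1 0 0 0 0 -72 0" --pt "0.1 0 0 0 0 -72 0"

```text
t: 4.8
tool_pos: [0.5803, 0.1961, 0.1321]
eef_rot: [0.0, 0.174, 0.985, 0.001]
force: [-2.0, 4.5, 5.4]
width: 0.012
```

```bash
python3 -c "
from h import *
s=ctrl.read_state();print(s['force'],s['moment'],s['width'],tool(),np.round(s['joint_positions'],2))
R,_=tool();print(np.degrees(np.arctan2(R[1,0],R[0,0])))"
```

```text
[-2.03203834  4.45294647  5.44534962] [1.11524586 0.26538913 0.02134124] 0.012018116446738326 (array([[-9.39769951e-01,  3.41806139e-01,  1.00108287e-03],
       [ 3.41807386e-01,  9.39768634e-01,  1.62046665e-03],
       [-3.86900834e-04,  1.86504339e-03, -9.99998186e-01]]), array([0.58034254, 0.19608892, 0.13208491])) [-0.17  0.68 -0.33  1.69  0.28  0.82  2.17]
160.01297036397256
```

The cap is at its stop: tool heading 160°, so the bar lies along the engine's y. Now I'll flip it with the tool kept vertical, letting the bar pivot between the pads along the hinge arc.

move_arm --pt "0 0.35 -0.35 0 0 0 0" --pt "0 0.74 -0.64 0 0 0 0" --pt "0 1.15 -0.9 0 0 0 0" --pt "0 1.58 -1.13 0 0 0 0" --pt "0 2.0 -1.32 0 0 0 0" --pt "0 2.49 -1.48 0 0 0 0" --pt "0 2.95 -1.6 0 0 0 0" --pt "0 3.44 -1.66 0 0 0 0" --pt "0 3.9 -1.7 0 0 0 0" --pt "0 4.42 -1.67 0 0 0 0" --force 15

```text
t: 5.8
tool_pos: [0.594, 0.2343, 0.1486]
eef_rot: [-0.001, 0.174, 0.985, -0.002]
force: [-4.5, -4.7, 3.3]
width: 0.0119
```

```bash
python3 -c "
from h import *
s=ctrl.read_state();print(s['force'],s['moment'],s['width'],tool())
im=ctrl.camera('side')
cv2.imwrite('pics/s2.png',cv2.resize(im[130:260,260:420],None,fx=4,fy=4,interpolation=2)[:,:,::-1])"
```

```text
[-4.54647018 -4.73758751  3.30256581] [-1.1823108   0.95079413 -0.02858803] 0.011897872205780825 (array([[-0.93923275,  0.34326864, -0.00291333],
       [ 0.34327887,  0.93922301, -0.00444402],
       [ 0.00121077, -0.00517405, -0.99998588]]), array([0.59401857, 0.23434823, 0.14858466]))
```

View pics/s2.png

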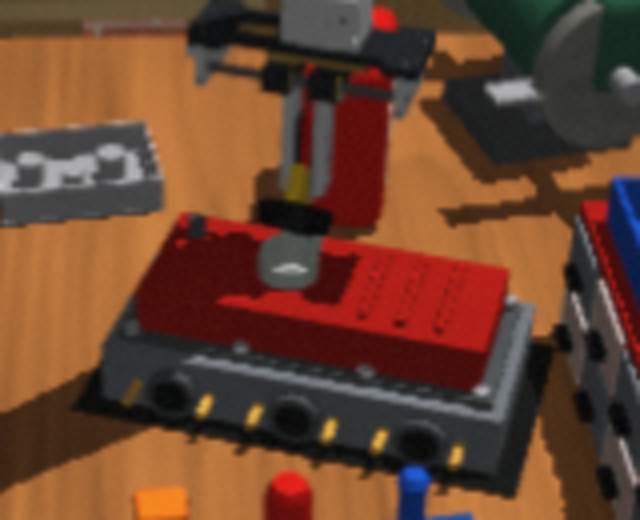

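The side crop shows the neck open at (290,260) and the cap tilted between the fingers. I'll continue to about 104°.

move_arm --pt "0 0.5 0.06 0 0 0 0" --pt "0 0.96 0.16 0 0 0 0" --pt "0 1.43 0.3 0 0 0 0" --pt "0 1.88 0.48 0 0 0 0" --pt "0 2.31 0.7 0 0 0 0" --pt "0 2.73 0.95 0 0 0 0" --pt "0 3.12 1.25 0 0 0 0" --pt "0 3.48 1.57 0 0 0 0" --pt "0 3.81 1.93 0 0 0 0" --pt "0 4.12 2.31 0 0 0 0" --pt "0 4.33 2.63 0 0 0 0" --pt "0 4.33 2.63 0 0 0 0"

```text
t: 7.05
tool_pos: [0.61, 0.2808, 0.1236]
eef_rot: [0.0, 0.173, 0.985, 0.002]
force: [-0.9, 2.4, 3.4]
width: 0.0116
```

```bash
python3 -c "
from h import *
s=ctrl.read_state();print(s['force'],s['moment'],s['width'],tool())
"
```

```text
[-0.85261605  2.41193059  3.39711939] [ 0.3860231   0.64497601 -0.0379323 ] 0.011608382787082936 (array([[-9.40114593e-01,  3.40855555e-01,  1.42906685e-03],
       [ 3.40858546e-01,  9.40105595e-01,  4.11357816e-03],
       [ 5.86622243e-05,  4.35434451e-03, -9.99990518e-01]]), array([0.60995014, 0.28077388, 0.1236202 ]))
```

move_arm --pt "0 0 0 0 0 0 40" --pt "0 0 0 0 0 0 40" --pt "0 0 0 0 0 0 40" --pt "0 0 0 0 0 0 40" --pt "0 0 -2 0 0 0 40" --pt "0 0 -5 0 0 0 40" --pt "0 0 -9 0 0 0 40" --pt "0 0 -13 0 0 0 40" --pt "0 -5 -14 0 0 20 60" --pt "0 -9 -14 0 0 40 60" --pt "0 -9 -14 0 0 60 60" --pt "0 -9 -14 0 0 60 60" --pt "0 -9 -14 0 0 60 60" --pt "0 -9 -14 0 0 60 60" --pt "0 -9 -14 0 0 60 60" --pt "0 -9 -14 0 0 60 60"

```text
t: 8.65
tool_pos: [0.5792, 0.1927, 0.2619]
eef_rot: [0.0, 0.643, 0.766, -0.0]
force: [-0.5, 0.0, -0.2]
width: 0.0561
```

Run:
```python
from h import *
s=ctrl.read_state();print(s['force'])
P=tool();im=ctrl.camera("wrist");cv2.imwrite("pics/w3.png",im[:,:,::-1]);np.save("pose3.npy",np.c_[P[0],P[1]])
print(proj(cam("wrist",P),[[.5803,.196,.12]]))
```

```text
[-0.47137224  0.03490792 -0.23603267]
[[322.77753096 233.83617505]]
```

View pics/w3.png

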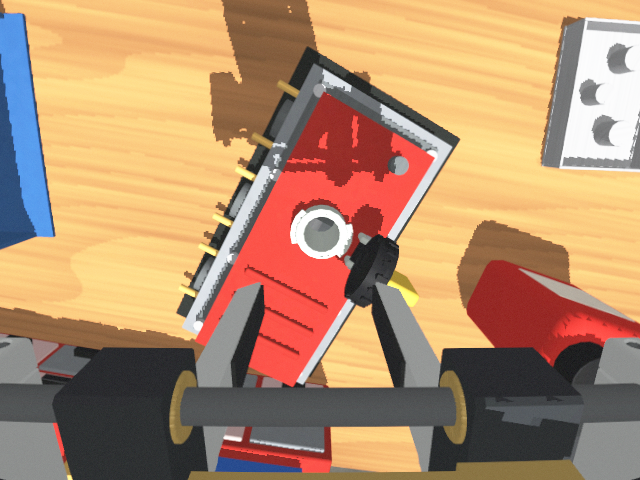

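The wrist view shows the open neck ring at ~(321,232), with the cap folded back at (372,272) and its bar pointing to +y. My predicted bore pixel was (323,234). I'll fit the ring and compute the hover over the scope.

Run:
```python
from h import *
im=cv2.imread("pics/w3.png")[:,:,::-1].copy();A=np.load("pose3.npy");C=cam("wrist",(A[:,:3],A[:,3]))
h=cv2.cvtColor(im,cv2.COLOR_RGB2HSV);m=np.zeros((480,640),np.uint8);roi=(slice(195,270),slice(280,364))
m[roi]=((h[...,1]<60)&(h[...,2]>190))[roi]*255
cs,hi=cv2.findContours(m,cv2.RETR_CCOMP,cv2.CHAIN_APPROX_NONE)
for c,k in zip(cs,hi[0]):
    if cv2.contourArea(c)>300:
        (x,y),ax,_=cv2.fitEllipse(c);p=onz(C,[(x,y)],.12)[0];print("hole" if k[3]>=0 else "outer",(x,y),ax,p)
print(row([.479,-.2015,.306],97))
```

```text
outer (320.46295166015625, 233.15933227539062) (48.23648452758789, 61.074466705322266) [0.58004617 0.1938613  0.12      ]
hole (321.2178039550781, 233.92745971679688) (35.84318923950195, 36.278804779052734) [0.58062358 0.19464693 0.12      ]
[-3.704e+01 -1.682e+01 -4.400e+00  1.000e-02  2.000e-02  3.160e+00]
```

move_arm --pt "-4 -1.8 -4.4 0 0 3 60" --pt "-37 -16.8 -4.4 0 0 3 60" --pt "-37 -16.8 -4.4 0 0 3 60" --pt "-37 -16.8 -4.4 0 0 3 60" --pt "-37 -16.8 -4.4 0 0 3 60" --pt "-37 -16.8 -4.4 0 0 3 60" --pt "-37 -16.8 -4.4 0 0 3 60" --pt "-37 -16.8 -4.4 0 0 3 60" --pt "-37 -16.8 -4.4 0 0 3 60" --pt "-37 -16.8 -4.4 0 0 3 60" --pt "-37 -16.8 -4.4 0 0 3 60" --pt "-37 -16.8 -4.4 0 0 3 60" --pt "-37 -16.8 -4.4 0 0 3 60"

```text
t: 10.0
tool_pos: [0.4785, -0.199, 0.3058]
eef_rot: [-0.0, 0.661, 0.75, 0.0]
force: [0.4, 0.3, -0.1]
width: 0.0565
```

Run:
```python
from h import *
P=tool();im=ctrl.camera("wrist");cv2.imwrite("pics/w4.png",im[:,:,::-1]);C=cam("wrist",P)
m=mask(im,(8,190,100),(20,255,255),(240,150,400,330));c=big(m);r=cv2.minAreaRect(c);print(r)
b=onz(C,cv2.boxPoints(r),.216);print(b,b.mean(0));d=b[1]-b[0];e=b[2]-b[1];print([ (np.linalg.norm(v),np.degrees(np.arctan2(v[1],v[0]))) for v in(d,e)])
```

```text
((316.7655029296875, 219.51771545410156), (29.13532257080078, 10.37696361541748), 3.814074993133545)
[[ 0.46104509 -0.21428885  0.216     ]
 [ 0.45324519 -0.21467752  0.216     ]
 [ 0.45199179 -0.19328953  0.216     ]
 [ 0.45979337 -0.19273533  0.216     ]] [ 0.45651886 -0.20374781  0.216     ]
[(np.float64(0.007809576857485768), np.float64(-177.14726242928583)), (np.float64(0.021424684937521404), np.float64(93.35386146223736))]
```

View pics/w4.png

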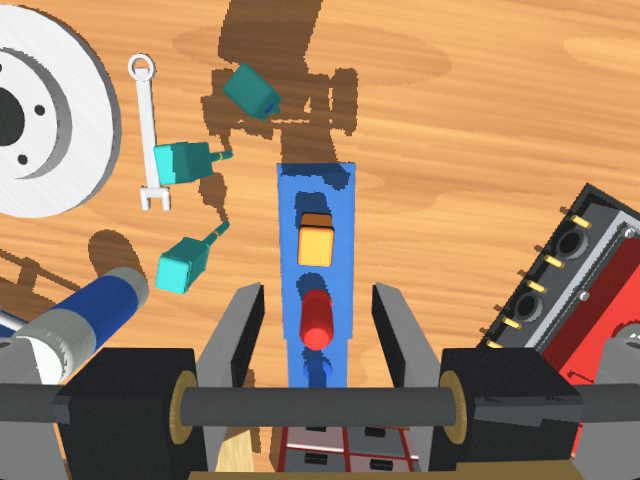

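The orange scope's top face is at ~(316,247) in the view, with its shaded side above it at (317,220), which is all my mask caught. The red driver is next in line at (316,320). I'll remeasure the top face.

Run:
```python
from h import *
P=tool();im=cv2.imread("pics/w4.png")[:,:,::-1].copy();C=cam("wrist",P)
h=cv2.cvtColor(im,cv2.COLOR_RGB2HSV);print(h[247,316],h[219,317])
m=mask(im,(8,100,200),(26,255,255),(285,200,345,285));c=big(m);r=cv2.minAreaRect(c);print(r,cv2.contourArea(c))
b=onz(C,cv2.boxPoints(r),.216);p=b.mean(0);print(b,p);d=b[1]-b[0];e=b[2]-b[1];print([ (np.linalg.norm(v),np.degrees(np.arctan2(v[1],v[0]))) for v in(d,e)])
print(row([p[0],p[1],.183-.019+.006],97))
```

```text
[ 23 151 255] [ 13 199 155]
((315.22332763671875, 246.8730926513672), (33.62860870361328, 37.048465728759766), 4.085616588592529) 1159.5
[[ 0.49281608 -0.21451498  0.216     ]
 [ 0.46378354 -0.21576543  0.216     ]
 [ 0.46247173 -0.19080855  0.216     ]
 [ 0.4915199  -0.18883194  0.216     ]] [ 0.47764781 -0.20248022  0.216     ]
[(np.float64(0.029059457364505006), np.float64(-177.53375503259772)), (np.float64(0.02499133536583295), np.float64(93.00886858006966))]
[-3.200e-01 -1.200e-01  1.358e+01  1.000e-02 -3.000e-02  1.700e-01]
```

move_arm --pt "-0.3 -0.1 4 0 0 3 60" --pt "-0.3 -0.1 8 0 0 3 60" --pt "-0.3 -0.1 11 0 0 3 60" --pt "-0.3 -0.1 13 0 0 3 60" --pt "-0.3 -0.1 13.6 0 0 3 60" --pt "-0.3 -0.1 13.6 0 0 3 60" --pt "-0.3 -0.1 13.6 0 0 3 0" --pt "-0.3 -0.1 13.6 0 0 3 0" --pt "-0.3 -0.1 13.6 0 0 3 0" --pt "-0.3 -0.1 13.6 0 0 3 0" --pt "-0.3 -0.1 13.6 0 0 3 0" --pt "-0.3 -0.1 13.6 0 0 3 0" --pt "-0.3 -0.1 13.6 0 0 3 0" --force 30

```text
t: 11.35
tool_pos: [0.4775, -0.2033, 0.1705]
eef_rot: [0.0, 0.682, 0.731, 0.0]
force: [-0.3, 1.7, 5.6]
width: 0.0258
```

```bash
python3 -c "
from h import *
s=ctrl.read_state();print(s['force'],s['moment'],s['width'],tool())
p=tool()[1];print(row([p[0],p[1],.40],94))"
```

```text
[-0.29036301  1.68875184  5.56610115] [ 0.64303396  0.25387813 -0.002412  ] 0.025804880465817286 (array([[-6.98109529e-02,  9.97560056e-01,  6.04246179e-04],
       [ 9.97560079e-01,  6.98105850e-02,  6.09813164e-04],
       [ 5.66142475e-04,  6.45343504e-04, -9.99999632e-01]]), array([ 0.47752982, -0.20328725,  0.17047028]))
[ 1.000e-02  1.000e-02 -2.295e+01  4.000e-02 -3.000e-02  0.000e+00]
```

The grip is firm at 25.8 mm, which matches the 26 mm side. I'll lift straight up.

move_arm --pt "0 0 -0.5 0 0 0 0" --pt "0 0 -2 0 0 0 0" --pt "0 0 -4 0 0 0 0" --pt "0 0 -6.5 0 0 0 0" --pt "0 0 -9 0 0 0 0" --pt "0 0 -11.5 0 0 0 0" --pt "0 0 -14 0 0 0 0" --pt "0 0 -16.5 0 0 0 0" --pt "0 0 -19 0 0 0 0" --pt "0 0 -21 0 0 0 0" --pt "0 0 -22 0 0 0 0" --pt "0 0 -22 0 0 0 0" --pt "0 0 -22 0 0 0 0"

```text
t: 12.65
tool_pos: [0.4767, -0.2038, 0.3889]
eef_rot: [-0.001, 0.682, 0.731, -0.0]
force: [0.5, 0.4, -2.0]
width: 0.0258
```

Run:
```python
from h import *
s=ctrl.read_state();print(s['force'],s['width'])
print(row([.5805,.195,.39],94))
P=tool();print(P[1])
CS,CT=cam("side"),cam("top");p=P[1]
tip=[p[0],p[1],p[2]+.019-.006-.163];ring=[tip[0],tip[1],tip[2]+.06]
print("pred side tip,ring",proj(CS,[tip,ring]),"top",proj(CT,[tip,ring]))
im=ctrl.camera("side");x,y=proj(CS,[ring])[0].astype(int)
cv2.imwrite("pics/s5.png",cv2.resize(im[y-100:y+60,x-80:x+80],None,fx=3.7,fy=3.7,interpolation=2)[:,:,::-1]);print(x,y)
```

```text
[ 0.51895798  0.44922211 -2.00218302] 0.0257995790183258
[ 3.907e+01  1.312e+01 -1.100e-01 -9.000e-02 -3.000e-02 -3.000e-02]
[ 0.47667309 -0.20383321  0.38885385]
pred side tip,ring [[299.72793231 247.90749902]
 [299.24061867 226.98507682]] top [[381.62955577 247.20662017]
 [383.63734909 243.7840396 ]]
299 226
```

View pics/s5.png

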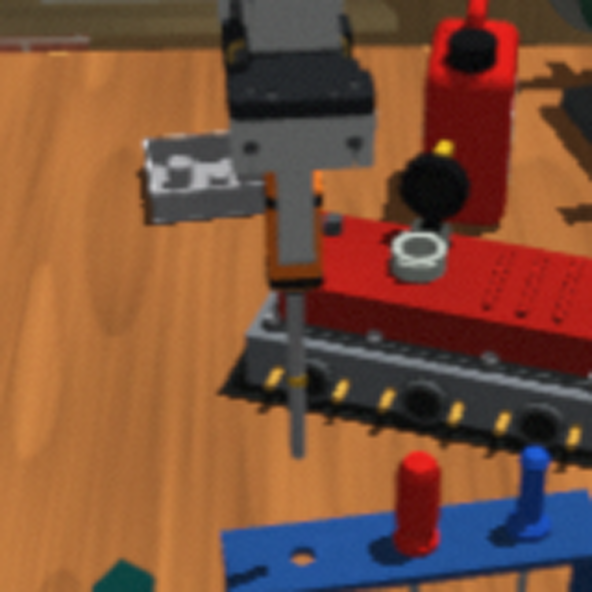

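The scope hangs upright in the grip. Its ring is at crop (297,380) and its tip at (297,457), with the neck and the folded cap behind. Carrying it over the bore.

move_arm --pt "1.5 0.5 0 0 0 0 0" --pt "4.2 1.4 0 0 0 0 0" --pt "7.5 2.5 0 0 0 0 0" --pt "10.8 3.6 0 0 0 0 0" --pt "14.1 4.7 0 0 0 0 0" --pt "17.4 5.8 0 0 0 0 0" --pt "20.7 6.9 0 0 0 0 0" --pt "24 8 0 0 0 0 0" --pt "27.3 9.1 0 0 0 0 0" --pt "30.6 10.2 0 0 0 0 0" --pt "33.9 11.4 0 0 0 0 0" --pt "36.5 12.3 0 0 0 0 0" --pt "38.3 12.9 0 0 0 0 0" --pt "39.1 13.1 0 0 0 0 0" --pt "39.1 13.1 0 0 0 0 0" --pt "39.1 13.1 0 0 0 0 0" --pt "39.1 13.1 0 0 0 0 0"

```text
t: 14.4
tool_pos: [0.5809, 0.1933, 0.3901]
eef_rot: [0.0, 0.683, 0.73, -0.0]
force: [-0.8, 0.0, -1.1]
width: 0.0259
```

```bash
cat > look.py <<'E'
from h import *
import sys
R,p=tool();print("tcp",p,"toolz",R[:,2],ctrl.read_state()['force'])
CS,CT=cam("side"),cam("top");n=sys.argv[1]
out=[]
for nm,C in(("side",CS),("top",CT)):
    im=ctrl.camera(nm);ring=p+[0,0,.0125-.103];tip=ring-[0,0,.06];top=p+[0,0,.0125+.033];han=p+[0,0,.0125]
    print(nm,"mouth,ring,tip,handle pred",proj(C,[[.5805,.195,.12],ring,tip,han]).round(1).tolist())
    x,y=proj(C,[ring])[0].astype(int);x0,y0=x-45,y-65
    out.append(cv2.resize(im[y0:y0+130,x0:x0+90],None,fx=4.4,fy=4.4,interpolation=2));print("crop origin",x0,y0)
cv2.imwrite(f"pics/{n}.png",np.hstack(out)[:,:,::-1])
P=tool();im=ctrl.camera("wrist");cv2.imwrite(f"pics/{n}w.png",im[:,:,::-1])
print("wrist mouth,ring,tip pred",proj(cam("wrist",P),[[.5805,.195,.12],ring,tip]).round(1).tolist())
E
python3 look.py l6
```

```text
tcp [0.58088758 0.19333833 0.39008978] toolz [ 2.22467001e-04 -1.02552308e-03 -9.99999449e-01] [-0.78458434  0.02582725 -1.10106316]
side mouth,ring,tip,handle pred [[332.3, 192.0], [334.3, 140.3], [333.6, 158.6], [335.5, 106.3]]
crop origin 289 75
top mouth,ring,tip,handle pred [[245.8, 216.8], [236.6, 203.0], [240.1, 207.9], [229.8, 193.6]]
crop origin 191 138
wrist mouth,ring,tip pred [[319.8, 206.3], [318.7, 248.2], [318.6, 229.5]]
```

View pics/l6.png

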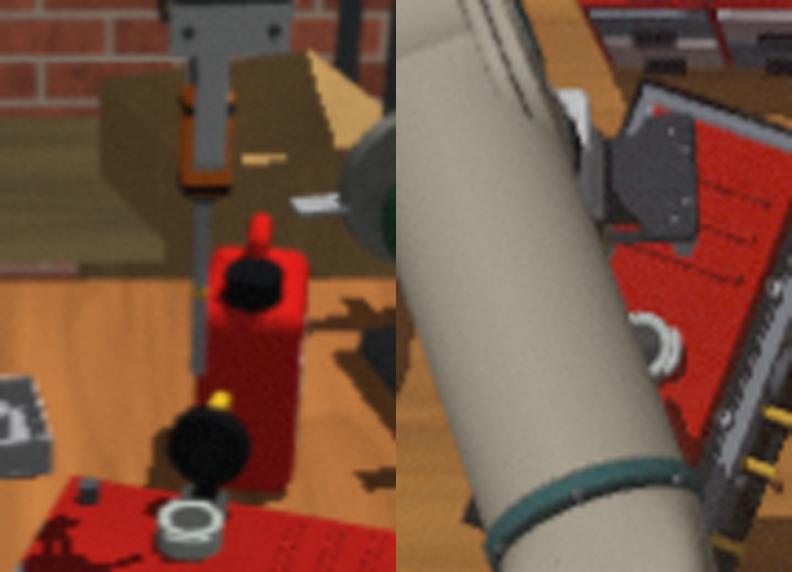

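Ring, tip and mouth in the side view (334.2,141.6 / 333.8,159.5 / 332.2,192.7) match the predictions within about 1 px, so the scope hasn't slipped. I'll nudge +1.7 mm in y and descend until the tip is about 2 cm above the mouth.

move_arm --pt "0.2 0 1 0 0 0 0" --pt "0.2 0 3 0 0 0 0" --pt "0.2 0 5 0 0 0 0" --pt "0.2 0 7 0 0 0 0" --pt "0.2 0 9 0 0 0 0" --pt "0.2 0 10 0 0 0 0" --pt "0.2 0 10 0 0 0 0" --pt "0.2 0 10 0 0 0 0" --pt "0.2 0 10 0 0 0 0"

```text
t: 15.45
tool_pos: [0.5813, 0.1976, 0.291]
eef_rot: [0.0, 0.682, 0.731, 0.001]
force: [0.0, 0.3, -1.1]
width: 0.0258
```

```bash
python3 look.py l7
python3 - <<'E'
import cv2,numpy as np
a=cv2.imread("pics/l7w.png")[150:300,250:390];b=cv2.imread("pics/l7.png")[:,:396]
cv2.imwrite("pics/l7c.png",np.hstack([cv2.resize(a,(534,572),interpolation=2)[:,:400],b]))
E
```

```text
tcp [0.58133822 0.19756475 0.29098836] toolz [ 2.02361031e-03  8.08618670e-04 -9.99997626e-01] [ 0.02279028  0.28119762 -1.0831053 ]
side mouth,ring,tip,handle pred [[332.3, 192.0], [333.3, 169.3], [332.7, 186.1], [334.4, 138.4]]
crop origin 288 104
top mouth,ring,tip,handle pred [[245.8, 216.8], [240.8, 210.7], [244.0, 215.1], [234.8, 202.5]]
crop origin 195 145
wrist mouth,ring,tip pred [[316.4, 223.6], [319.3, 248.4], [319.0, 229.6]]
```

View pics/l7c.png

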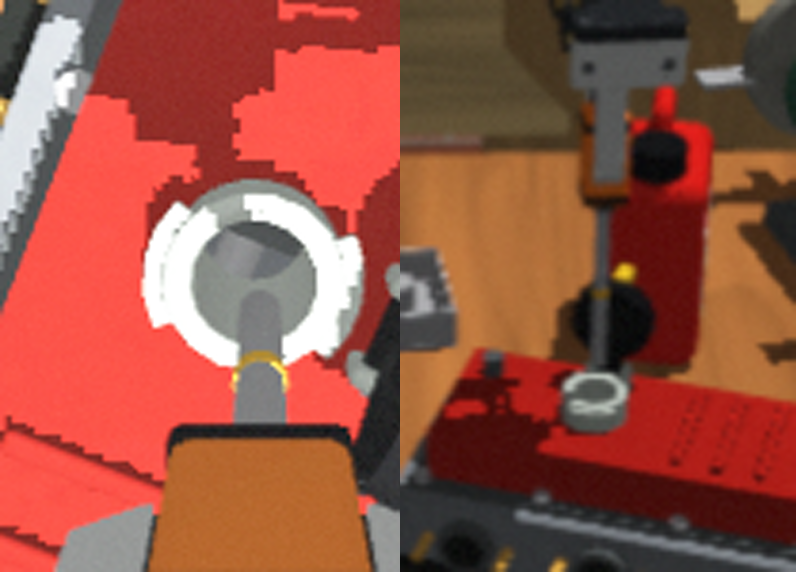

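The wrist crop shows the mouth centre at full-frame (316.6,224.2) and the rod tip at (318.2,229.2). The rod is about 2.3 mm too far along tool x; vertical matches in the side view, with no slip. I'll correct that first, then lower most of the way.

move_arm --pt "-0.2 -0.05 0 0 0 0 0" --pt "-0.2 -0.05 0 0 0 0 0" --pt "-0.2 -0.05 0.5 0 0 0 0" --pt "-0.2 -0.05 1.2 0 0 0 0" --pt "-0.2 -0.05 2 0 0 0 0" --pt "-0.2 -0.05 2.8 0 0 0 0" --pt "-0.2 -0.05 3.6 0 0 0 0" --pt "-0.2 -0.05 4.4 0 0 0 0" --pt "-0.2 -0.05 5.2 0 0 0 0" --pt "-0.2 -0.05 6 0 0 0 0" --pt "-0.2 -0.05 6 0 0 0 0" --pt "-0.2 -0.05 6 0 0 0 0" --pt "-0.2 -0.05 6 0 0 0 0" --pt "-0.2 -0.05 6 0 0 0 0"

```text
t: 17.0
tool_pos: [0.5806, 0.1954, 0.2303]
eef_rot: [0.0, 0.682, 0.731, 0.0]
force: [0.2, -0.2, -1.6]
width: 0.026
```

```bash
python3 look.py l8
python3 - <<'E'
from h import *
P=tool();im=cv2.imread("pics/l8w.png")[:,:,::-1].copy();C=cam("wrist",P)
h=cv2.cvtColor(im,cv2.COLOR_RGB2HSV)
m=np.zeros((480,640),np.uint8);x,y=proj(C,[[.5805,.195,.12]])[0].astype(int);roi=(slice(y-50,y+50),slice(x-50,x+50))
m[roi]=((h[...,1]<60)&(h[...,2]>190))[roi]*255
ys,xs=np.nonzero(m);k=cv2.convexHull(np.c_[xs,ys].astype(np.float32));print("hull",cv2.fitEllipse(k))
print(row([.5805,.195,.2105],94))
E
```

```text
tcp [0.58056412 0.19540214 0.23033422] toolz [ 8.52847083e-04  3.68842390e-04 -9.99999568e-01] [ 0.17125587 -0.16844028 -1.55340034]
side mouth,ring,tip,handle pred [[332.3, 192.0], [332.5, 186.6], [331.9, 202.5], [333.5, 157.3]]
crop origin 287 121
top mouth,ring,tip,handle pred [[245.8, 216.8], [244.7, 215.4], [247.6, 219.4], [239.2, 207.8]]
crop origin 199 150
wrist mouth,ring,tip pred [[318.9, 241.3], [319.5, 248.4], [319.2, 229.7]]
hull ((318.4129333496094, 240.39535522460938), (52.04990005493164, 70.7103500366211), 92.53449249267578)
[-0.03  0.01  1.96  0.03 -0.01 -0.01]
```

Centred, with no contact force. Lowering the last 2 cm and settling.

move_arm --pt "0 0 0.4 0 0 0 0" --pt "0 0 0.9 0 0 0 0" --pt "0 0 1.4 0 0 0 0" --pt "0 0 1.8 0 0 0 0" --pt "0 0 2 0 0 0 0" --pt "0 0 2 0 0 0 0" --pt "0 0 2 0 0 0 0" --pt "0 0 2 0 0 0 0" --pt "0 0 2 0 0 0 0"

```text
t: 18.05
tool_pos: [0.5804, 0.1953, 0.2101]
eef_rot: [0.0, 0.682, 0.731, 0.0]
force: [0.5, -0.4, -1.4]
width: 0.026
```

```bash
python3 look.py l9
python3 - <<'E'
import cv2,numpy as np
a=cv2.imread("pics/l9w.png")[180:330,250:390];b=cv2.imread("pics/l9.png")[:,:396]
cv2.imwrite("pics/l9c.png",np.hstack([cv2.resize(a,(534,572),interpolation=2)[:,:400],b]))
E
```

```text
tcp [0.58041925 0.19528337 0.21008209] toolz [ 3.87477611e-04  1.80678391e-04 -9.99999909e-01] [ 0.47808877 -0.40163589 -1.41388627]
side mouth,ring,tip,handle pred [[332.3, 192.0], [332.2, 192.1], [331.7, 207.7], [333.2, 163.3]]
crop origin 287 127
top mouth,ring,tip,handle pred [[245.8, 216.8], [245.7, 216.8], [248.6, 220.8], [240.3, 209.4]]
crop origin 200 151
wrist mouth,ring,tip pred [[318.9, 248.6], [319.3, 248.3], [319.1, 229.7]]
```

View pics/l9c.png

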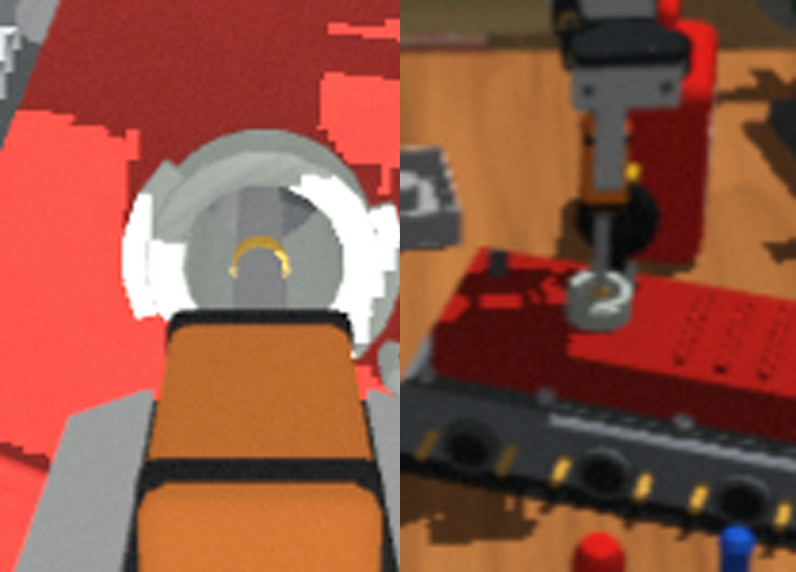

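The ring sits at the mouth centre in both views: side crop (600,290) against the mouth at (599,290), and in the wrist crop the rod at x≈261 with the hole at 185–343. The cap is folded back and clear. Handing in.

```bash
python3 -c "
from h import *
s=ctrl.read_state();print(s['t'],s['qd'].round(3),s['width']);print(ctrl.hand_in())"
```

```text
18.2 [ 0.     0.002 -0.001 -0.001  0.    -0.     0.001] 0.025650133713708126
the job is handed in; nothing more can be done
None
```

The job is handed in at 18.2 s, with the arm still holding the scope upright in the open filler neck. I turned the cap about 72° anticlockwise to its stop and flipped it back on its hinge to about 104°, which is past upright. I judged that angle from how far the gripper moved along the hinge arc, not from a separate measurement. I then took the orange scope out of the near-end hole of the rack and lowered its rod down the bore.

- **Position:** in my last checks, the rod was within about 1 mm of the bore centre in the wrist and side views. The yellow ring came out at about 119.6 mm, against 120 mm for the mouth.
- **Steadiness:** the tool was vertical to under 0.001 rad and the joints were at rest.
- **Contact:** readings at rest showed only about the scope's weight, and I saw no sign of contact in the pictures. The other things in the pictures looked undisturbed, but I made no separate check of the whole bench.
- **Disagreements:** none of the last checks failed. Earlier, the rod sat about 2.3 mm off centre above the neck, which I corrected before it went in. The side pictures also sat about 1 px off my predictions, but by the same amount for the ring and the mouth.

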